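# Snap the right grease coupler onto the tilted nipple and hold it pressed

### The job

The bearing block on the desk is due for greasing. Of the three steel grease couplers standing mouth down on the desk, take the one that fits the nipple's ball head - the middle-sized one, which is neither the smallest nor the largest; leave the other two standing where they are. Press it squarely onto the block's tilted nipple, in line with it, until its jaws snap over the ball, push on well into its inner spring, and finish like that: still gripping the coupler and holding it pressed down against the spring, not letting go.

Things in the scene. Friction and masses are not known exactly. Their poses are not given: they have to be found in the camera images.
- coupler_medium: Middle-sized of three round steel grease couplers, the one that fits; loose, 0.13 kg, stands mouth down. Skirt 38 mm wide, 30 high with a flat shoulder; above it the barrel to grip, 28 mm wide, 40 long, dark knurl bands; thin dark stub 8 mm on top. Origin: mouth centre; z from mouth to stub. Bore 21 mm wide, 34 deep; inside are four sprung jaws 6 mm from the mouth and a sprung plunger face at 20 mm.
- plunger (a joint): How far the plunger in the middle coupler is pushed in, m, 0 to 0.012: depth of the nipple's tip inside the mouth minus 20 mm. 1.2 N preload plus 1.2 N per mm. The jaws take 5 to 10 N to pass the ball, then draw it on; they have snapped at 22.5 mm depth (0.0025). Let go, it springs back below 0.0025; held pressed, keep it above 0.0045. At 32 mm depth the mouth meets the hexagon; aim for 28.
- coupler_small: Look-alike, too small for the nipple: skirt 27 mm in diameter and 24 mm high, barrel 20 mm, bore 12 mm, 66 mm high in all. Stands loose, mouth down; origin at the centre of the mouth, z up. To be left alone.
- coupler_large: Look-alike, too large for the nipple: skirt 49 mm in diameter and 36 mm high, barrel 36 mm, bore 31 mm, 90 mm high in all. Stands loose, mouth down; origin at the centre of the mouth, z up. To be left alone.
- bearing_block: Grey pillow-block bearing, fixed to the desk: foot 120 x 40 x 14 mm (long along its x), round housing 60 mm in diameter and 38 wide, its axis along y 38 mm above the desk, with an 80 mm steel shaft along y. Origin: centre of its underside, z up. The nipple stands out of the housing's top, leaning 0.42 rad (24 degrees) from vertical to the block's -x, roughly towards the robot.
- nipple: Steel grease nipple, fixed to the bearing block: ball head 18 mm in diameter on a neck 10 mm in diameter, above a hexagon 25 mm across. Origin: the very tip of the ball (27 mm to -x of the block's centre and 99 mm above the desk); z points outward along the nipple's axis. The hexagon's face lies 31 to 32 mm behind the tip.

How it is judged:
By the outcome, as a careful person would: the job done as asked, in the order asked, and still so for the second after the job is handed in, while the arm keeps its last pose, push and grip.
It also fails if it takes over 48 s, if anything falls off the work surface, if the arm or the gripper's body presses on something with over 40 N, if the wrist force passes 120 N, or if a joint passes its speed limit or range.

### The arm

A 7-joint arm with a two-finger parallel gripper is mounted at the origin on the work surface; the furniture and walls round the work are solid. World frame = base frame: x ahead of the robot, y to its left, z up, the work surface at z = 0. Lengths are in m, angles in rad, forces in N, time in s.
With the tool pointing down it reaches from about 0.35 to 0.9 m from the base axis. Payload 8.1 kg.
Tool frame: the origin (TCP) lies midway between the tips of the shut fingers; the grasp point (between the pads) lies 19 mm behind it; y points along the fingers, x is the direction in which the jaws open and shut, and the axes are right-handed (so a half turn about y gives the same grasp; the last joint's range is limited). The gripper opens to 92 mm and grips with 3 to 60 N. Pads are 19 mm wide; open, the fingers measure 130 mm over their backs; the gripper's body (75 mm by 190 mm) begins 47 mm behind the grasp point.
Start: joints at [1.074, 0.434, 0.025, 1.573, -0.012, 1.134, -0.075], TCP at [0.24, -0.577, 0.227] pointing down, gripper open.
Joint ranges: [-2.62, 2.62], [-0.44, 2.09], [-1.27, 1.32], [0.08, 2.57], [-1.32, 4.46], [0.12, 2], [-2.74, 2.74]. Speed limits (rad/s): [2.22, 2.22, 3.01, 3.01, 3.14, 3.14, 3.14].

### API

Orientations are given as a rotation vector (axis times angle).
In Python, from bench import bot gives the robot as it stands. The module is installed in compiled form; this text tells all that it offers.
- The arm moves only by the shell command python3 -m pendant 'ROWS' [FORCE]. ROWS is JSON, a list that holds one entry, the list of rows, each a list of 7 numbers: the turn, a rotation vector about the tool's x, y, z in degrees, then the shift along the tool's x, y, z in cm, then the opening, from 0 (shut) to 1 (fully open). A call has 1 to 10 rows; each row is the pose to reach, as a shift and turn from the pose measured when the call began, along the tool's axes at that moment; what a row does not reach only later rows make up. A row lasts 1/10 s, in which the tool goes at most 50 mm and 8.59 degrees, less where a joint would pass 70% of its speed; a pose out of reach is approached as far as the arm can. A call with a gripper value outside its range is refused whole. The fingers move at their own pace and stop on an object; FORCE is the grip in N (left out, the last holds). Time passes only in rows, so rows that repeat a pose let the fingers close. It gives the time, the measured TCP pose, the force and the opening at its end, in the units of the state.
- bot.get_obs(): the state, without advancing time (a new reading comes with each control period).
- bot.grab_frame(name): name is "scene" or "top"; returns (picture, depth): 420x560x3 uint8, red, green, blue; 420x560 float32, m along the optical axis (not along the pixel's ray), 0 where there is no reading.
- bot.camera_params(name): a dict with "K" (3x3 intrinsics, pixels), "extrinsics" (4x4, takes a point from camera to world coordinates). Camera axes: x right, y down, z forward; pixel columns grow to the right and rows downward; lengths in m; the calibration is good to about 2 mm. A picture is of the moment at which its call begins. camera_params takes no time and is no camera call.
- bot.finish_job(): hands the job in, once; it reports no verdict.
The state is a dict: "clock": time; "q": joint angles; "dq": joint speeds; "effort": joint torques, N m; "position": TCP position; "orientation": TCP orientation; "wrist_force": force on the tool from outside, world axes, zero at the start; "moment": the same for the moment, N m; "gripper_width": opening from 0.0 (shut) to 1.0 (fully open).
Only numpy, scipy, OpenCV 4.12 (cv2) and the standard library are available. Lean on these libraries where they do the work, as an engineer would, in place of code of your own. Each camera call takes 0.05 s, during which the arm holds its last target.

## Working session

There is one attempt and no reset: what is moved stays moved. The work goes in short steps, Python scripts to look and compute and a shell command to move; the robot and the scene stay as the last step left them, time stands still between calls to the robot, and variables do not carry over. Pictures are saved under pics/ and viewed, and the job is handed in when it is done.

```bash
mkdir -p pics
python3 - <<'E'
from bench import bot
import cv2,numpy as np
for n in ("scene","top"):
    im,d=bot.grab_frame(n); cv2.imwrite(f"pics/{n}0.png",im[:,:,::-1]); np.savez(f"{n}0.npz",im=im,d=d)
    p=bot.camera_params(n); print(n,np.round(p["K"],1).tolist(),np.round(p["extrinsics"],3).tolist(), (d==0).mean())
print(bot.get_obs())
E
```

```text
scene [[431.6, 0.0, 275.5], [0.0, 431.6, 205.3], [0.0, 0.0, 1.0]] [[-0.665, -0.422, 0.616, 0.02], [-0.747, 0.384, -0.543, 0.381], [-0.007, -0.821, -0.571, 0.583], [0.0, 0.0, 0.0, 1.0]] 0.0038903061224489794
top [[531.6, 0.0, 273.6], [0.0, 531.6, 210.0], [0.0, 0.0, 1.0]] [[0.016, -0.997, 0.081, 0.467], [-1.0, -0.014, 0.022, -0.109], [-0.021, -0.082, -0.996, 0.943], [0.0, 0.0, 0.0, 1.0]] 0.004090136054421769
{'clock': 0.1, 'q': array([ 1.07435962,  0.43516476,  0.02498191,  1.57396495, -0.01162436,
        1.13395371, -0.07512257]), 'dq': array([ 1.15931022e-03, -1.17296355e-03,  1.32181995e-03, -3.30913396e-04,
        4.22745452e-04,  3.62246601e-05, -8.96492846e-04]), 'effort': array([ 3.13458731e-03, -6.69129896e+01,  9.88140665e-01, -3.15149903e+01,
       -6.02694391e-02,  3.72720917e-02,  9.43435589e-05]), 'position': array([ 0.23962902, -0.57678095,  0.22603232]), 'orientation': array([-1.36945258,  0.91534908, -0.91341507]), 'wrist_force': array([-0.1977142 ,  0.54008745,  0.05000713]), 'moment': array([-0.0186443 ,  0.03164745,  0.02367063]), 'gripper_width': 1.0009160693686012}
```

View pics/scene0.png

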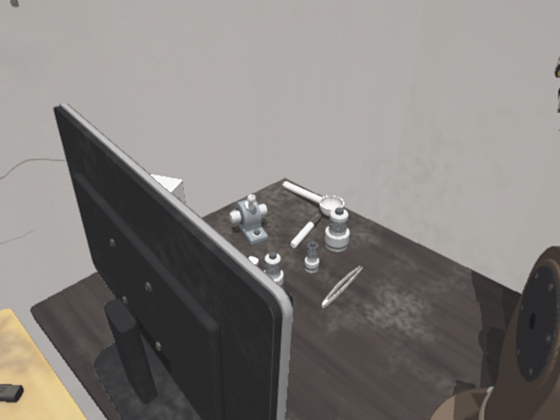

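View pics/top0.png

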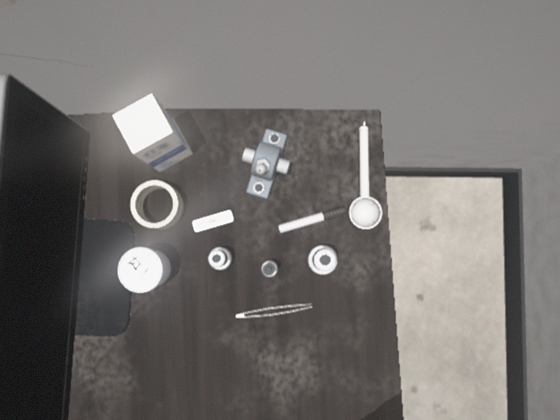

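Run:
```python
from scipy.spatial.transform import Rotation as R
import numpy as np
print(np.round(R.from_rotvec([-1.36945258,  0.91534908, -0.91341507]).as_matrix(),3))
```

```text
[[ 0.384 -0.001  0.923]
 [-0.923  0.001  0.384]
 [-0.001 -1.    -0.   ]]
```

```bash
cat > h.py <<'E'
import numpy as np,cv2
from bench import bot
from scipy.spatial.transform import Rotation as R
def cam(n):
    p=bot.camera_params(n); return np.array(p["K"]),np.array(p["extrinsics"])
def pts(n,d):
    K,E=cam(n); v,u=np.mgrid[:420,:560]
    P=np.stack([(u-K[0,2])/K[0,0]*d,(v-K[1,2])/K[1,1]*d,d],-1)
    return P@E[:3,:3].T+E[:3,3]
def ray(n,u,v,z):
    K,E=cam(n); r=E[:3,:3]@np.array([(u-K[0,2])/K[0,0],(v-K[1,2])/K[1,1],1]); return E[:3,3]+r*(z-E[2,3])/r[2]
def proj(n,X):
    K,E=cam(n); c=(np.asarray(X)-E[:3,3])@E[:3,:3]; return (K@c)[:2]/c[2]
E
python3 - <<'E'
from h import *
t=np.load("top0.npz");s=np.load("scene0.npz")
def crop(f,a,b,c,d,k): return cv2.resize(f["im"][a:b,c:d,::-1],None,fx=k,fy=k,interpolation=cv2.INTER_CUBIC)
cv2.imwrite("pics/c1.png",crop(t,235,290,190,350,5))
cv2.imwrite("pics/c2.png",crop(t,115,210,225,315,6))
cv2.imwrite("pics/c3.png",crop(s,180,300,220,360,5))
P=pts("top",t["d"])
for nm,(u,v,r) in dict(med=(219,259,14),small=(269,269,12),large=(322,260,18)).items():
    q=P[v-r:v+r,u-r:u+r].reshape(-1,3)
    for lo,hi in((.012,.034),(.034,.064),(.064,.075),(.075,.1)):
        m=(q[:,2]>lo)&(q[:,2]<hi); 
        if m.sum(): print(nm,lo,m.sum(),q[m].mean(0).round(4),q[m].min(0).round(4),q[m].max(0).round(4))
print(np.median(P[300:330,180:230,2]))
E
```

```text
med 0.012 149 [ 0.4576 -0.0059  0.0282] [ 0.439  -0.0161  0.012 ] [0.4753 0.0154 0.0339]
med 0.034 26 [ 0.4583 -0.0089  0.0496] [ 0.445  -0.0145  0.0341] [0.4717 0.0021 0.0627]
med 0.064 184 [0.4574 0.0019 0.0704] [ 0.4436 -0.0112  0.0644] [0.4716 0.017  0.0746]
med 0.075 59 [0.4576 0.0026 0.0786] [ 0.452  -0.0044  0.0754] [0.4634 0.009  0.0819]
small 0.012 81 [ 0.4429 -0.085   0.023 ] [ 0.4284 -0.0963  0.0125] [ 0.4543 -0.07    0.0281]
small 0.034 93 [ 0.4417 -0.0828  0.0597] [ 0.4318 -0.092   0.0358] [ 0.4514 -0.0737  0.0638]
small 0.064 31 [ 0.4407 -0.0833  0.0674] [ 0.4337 -0.092   0.0642] [ 0.4452 -0.079   0.0714]
large 0.012 40 [ 0.4586 -0.1591  0.0239] [ 0.4348 -0.1882  0.012 ] [ 0.4815 -0.1481  0.034 ]
large 0.034 231 [ 0.4584 -0.168   0.0379] [ 0.434  -0.1964  0.0341] [ 0.4813 -0.1488  0.0639]
large 0.064 15 [ 0.4598 -0.1588  0.0716] [ 0.4417 -0.1701  0.067 ] [ 0.4759 -0.1553  0.075 ]
large 0.075 395 [ 0.458  -0.1729  0.0846] [ 0.4405 -0.1906  0.0785] [ 0.4759 -0.1564  0.094 ]
0.0013354312608168106
```

```bash
ls pics
```

```text
c1.png
c2.png
c3.png
scene0.png
top0.png
```

View pics/c1.png

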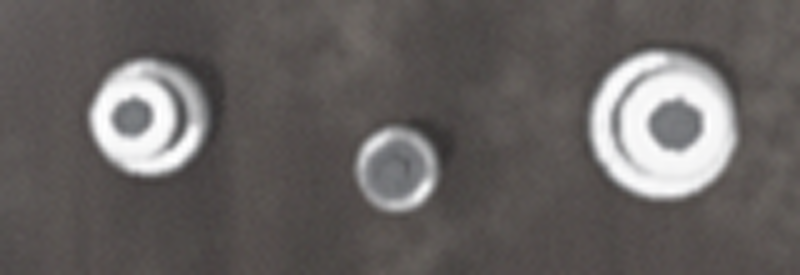

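View pics/c2.png

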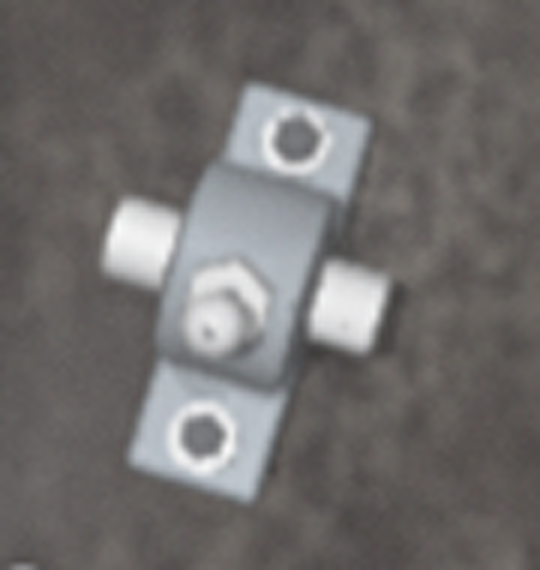

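View pics/c3.png

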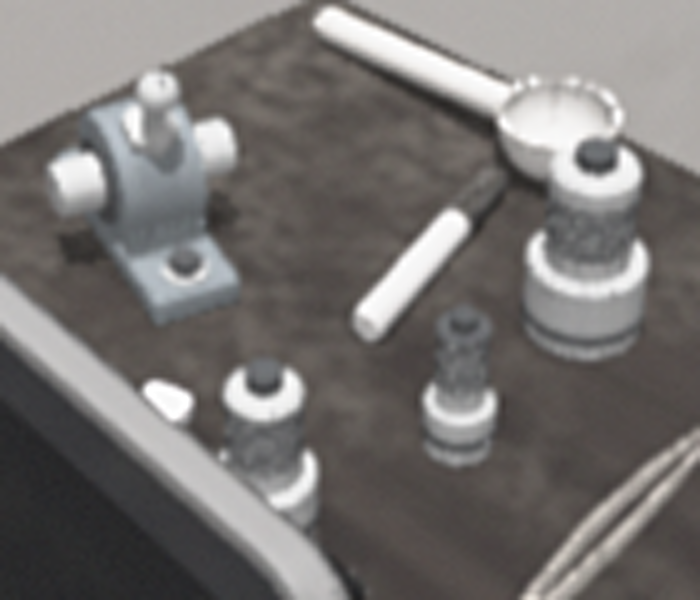

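Run:
```python
from h import *
T=lambda u,v,k,o:((u+.5)/k-.5+o[0],(v+.5)/k-.5+o[1])
c2=lambda u,v:T(u,v,6,(225,115)); c1=lambda u,v:T(u,v,5,(190,235)); c3=lambda u,v:T(u,v,5,(220,180))
print("stub med",ray("top",*c1(134,117.5),.078),"barrel top",ray("top",*c1(136,118),.070),"skirt",ray("top",*c1(150.5,117),.027))
print("med stub scene",ray("scene",*c3(265,374),.078))
cs=[ray("top",*c2(*p),.014) for p in((250,82),(372,122),(252,502),(130,462))]
print(np.round(cs,4),np.mean(cs,0)); 
h=[ray("top",*c2(*p),.014) for p in((297,138),(203,437))]; print("holes",np.round(h,4),np.mean(h,0))
d=h[0]-h[1]; print("yaw holes",np.degrees(np.arctan2(d[1],d[0])))
for a,b in((3,0),(2,1)): d=cs[b]-cs[a]; print(np.degrees(np.arctan2(d[1],d[0])),np.linalg.norm(d))
for a,b in((1,0),(2,3)): d=cs[b]-cs[a]; print(np.degrees(np.arctan2(d[1],d[0]))-90,np.linalg.norm(d))
print("ball top",ray("top",*c2(215,325),.0908)," scene",ray("scene",*c3(158,90),.0908))
c,s=np.linalg.norm,0
t=np.load("top0.npz");P=pts("top",t["d"])
# shaft & tip from depth
q=P[155:180,255:280].reshape(-1,3);m=q[:,2]>.08;print(m.sum(),q[m].mean(0),q[m].max(0),q[m].min(0))
s=np.load("scene0.npz");P2=pts("scene",s["d"])
q=P2[190:215,240:265].reshape(-1,3);m=(q[:,2]>.085);print(m.sum(),q[m].mean(0),q[m].max(0),q[m].min(0))
q=P2[245:275,260:290].reshape(-1,3);m=(q[:,2]>.064)&(np.linalg.norm(q[:,:2]-[.458,0],axis=1)<.04);print("med scene",q[m].mean(0),q[m].max(0),q[m].min(0))
# refined mask via top contour foot blue
im=t["im"].astype(int);b=((im[...,2]-im[...,0]>12))
b[:120]=0;b[205:]=0;b[:,:235]=0;b[:,305:]=0
v,u=np.nonzero(b);print(b.sum(),cv2.minAreaRect(np.stack([u,v],1).astype(np.float32)))
```

```text
stub med [0.45839226 0.00152865 0.078     ] barrel top [0.45815569 0.00189138 0.07      ] skirt [0.4581196  0.00237237 0.027     ]
med stub scene [0.45567264 0.00476367 0.078     ]
[[ 0.6888 -0.0733  0.014 ]
 [ 0.6771 -0.1096  0.014 ]
 [ 0.5638 -0.0761  0.014 ]
 [ 0.5751 -0.0401  0.014 ]] [ 0.6262092  -0.07476875  0.014     ]
holes [[ 0.6721 -0.0875  0.014 ]
 [ 0.5828 -0.0614  0.014 ]] [ 0.62744145 -0.07443913  0.014     ]
yaw holes -16.335864693977324
-16.32876839812145 0.11840351226202904
-16.494743258196884 0.11817916847465554
-17.75690903917706 0.03807735405389303
-17.428535792782796 0.037730134473099766
ball top [ 0.60372098 -0.06798871  0.0908    ]  scene [ 0.60587738 -0.06918612  0.0908    ]
104 [ 0.595949   -0.06976721  0.13820427] [ 0.6200149  -0.05937566  0.94255658] [ 0.46746351 -0.10910926  0.08005802]
60 [ 0.5896604  -0.05628038  0.10253432] [0.60845187 0.38093084 0.58320291] [ 0.02043966 -0.07265941  0.08624769]
med scene [0.45392488 0.0070565  0.0709961 ] [0.47040841 0.01809384 0.07994547] [ 0.44309636 -0.00804628  0.06414882]
354 ((264.9678955078125, 162.94036865234375), (22.892047882080078, 65.22796630859375), 16.699243545532227)
```

```bash
cat >> h.py <<'E'
YAW=np.radians(-16.6); XB=np.array([np.cos(YAW),np.sin(YAW),0])
N=-np.sin(.42)*XB+np.array([0,0,np.cos(.42)])
def frame(y,xref):
    y=y/np.linalg.norm(y); x=xref-y*(xref@y); x/=np.linalg.norm(x); return np.stack([x,y,np.cross(x,y)],1)
RD=frame(np.array([0,0,-1.]),np.array([1.,0,0])); RN=frame(-N,XB)
def rel(p,Rt):
    o=bot.get_obs(); R0=R.from_rotvec(o["orientation"]).as_matrix()
    print("turn deg",R.from_matrix(R0.T@Rt).as_rotvec(degrees=True).round(2),"shift cm",(R0.T@(np.asarray(p)-o["position"])*100).round(2))
E
python3 - <<'E'
from h import *
rel([.458,.002,.19],RD)
t=np.load("top0.npz");P=pts("top",t["d"])
for n,(u,v) in dict(can=(143,270),mon=(75,200),mon2=(60,330),box=(145,115)).items(): print(n,P[v,u])
m=P[...,2]>.3; print("monitor",P[m].min(0),P[m].max(0))
E
```

```text
turn deg [-4.000e-02 -6.744e+01 -7.000e-02] shift cm [-45.07   3.66  42.37]
can [0.43753868 0.11816848 0.08729108]
mon [0.54818415 0.22993796 0.09656284]
mon2 [0.34481915 0.23467845 0.11940397]
box [0.66939445 0.10120888 0.17090844]
monitor [ 0.27960081 -0.44186507  0.30000028] [0.73117533 0.25266848 0.94255658]
```

```bash
python3 -m pendant '[[[0,-4,0,-3,0,3,1],[0,-8,0,-6,0,6,1],[0,-12,0,-9,0,9,1],[0,-16,0,-12,0,12,1],[0,-20,0,-15,0,15,1],[0,-24,0,-18,0,18,1],[0,-28,0,-21,0,20,1],[0,-32,0,-24,0,23,1],[0,-36,0,-27,0,26,1],[0,-40,0,-30,0,28.5,1]]]' 60; python3 -c "
from h import *
rel([.458,.002,.19],RD);print(bot.get_obs()['q'])"
```

```text
clock: 1.1
position: [0.3882, -0.1885, 0.2264]
orientation: [-1.537, 0.373, -0.372]
wrist_force: [1.0, 0.2, 0.7]
gripper_width: 1.003
turn deg [ -0.07 -27.25  -0.04] shift cm [-2.51  3.66 20.13]
[ 0.62429485  0.14376864 -0.32921181  1.99309741  0.05329272  1.01377828
 -0.20560822]
```

```bash
python3 -m pendant '[[[0,-5,0,-0.5,0.5,3,0.8],[0,-10,0,-1,1,7,0.8],[0,-15,0,-1.5,1.5,11,0.8],[0,-20,0,-2,2,15,0.8],[0,-25,0,-2.5,3,18,0.8],[0,-27.25,0,-2.5,3.66,20.1,0.8],[0,-27.25,0,-2.5,3.66,20.1,0.8],[0,-27.25,0,-2.5,3.66,20.1,0.8]]]'
python3 - <<'E'
from h import *
rel([.458,.002,.033],RD);print(bot.get_obs()['q'])
im,d=bot.grab_frame("scene"); cv2.imwrite("pics/s1.png",im[:,:,::-1])
E
```

```text
clock: 1.9
position: [0.4576, 0.0016, 0.1897]
orientation: [-1.57, 0.001, 0.001]
wrist_force: [-0.1, -0.6, -0.4]
gripper_width: 0.8
turn deg [-0.07  0.01 -0.1 ] shift cm [ 0.07 15.67  0.02]
[ 0.32526574  0.25461313 -0.53010395  1.97877965  0.15549173  0.94911049
 -0.28176232]
```

View pics/s1.png

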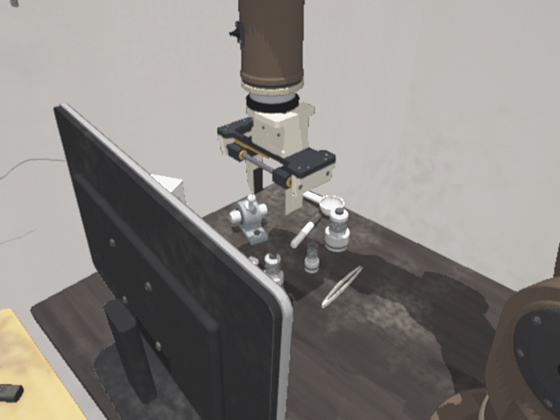

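The scene view shows the gripper open above the medium coupler (270,265), jaws along world x, with clear room around it. I'll descend.

```bash
python3 -m pendant '[[[0,0,0,0,3,0,0.8],[0,0,0,0,6,0,0.8],[0,0,0,0,9,0,0.8],[0,0,0,0,11,0,0.8],[0,0,0,0,13,0,0.8],[0,0,0,0,14.5,0,0.8],[0,0,0,0,15.5,0,0.8],[0,0,0,0,15.6,0,0.8],[0,0,0,0,15.6,0,0.8]]]'
python3 - <<'E'
from h import *
rel([.458,.002,.034],RD)
im,d=bot.grab_frame("scene"); cv2.imwrite("pics/s2.png",cv2.resize(im[170:310,200:380,::-1],None,fx=4,fy=4))
E
```

```text
clock: 2.85
position: [0.4575, 0.0005, 0.0342]
orientation: [-1.57, 0.003, -0.001]
wrist_force: [0.1, -0.1, -0.3]
gripper_width: 0.798
turn deg [-0.03 -0.13 -0.06] shift cm [0.05 0.02 0.15]
```

View pics/s2.png

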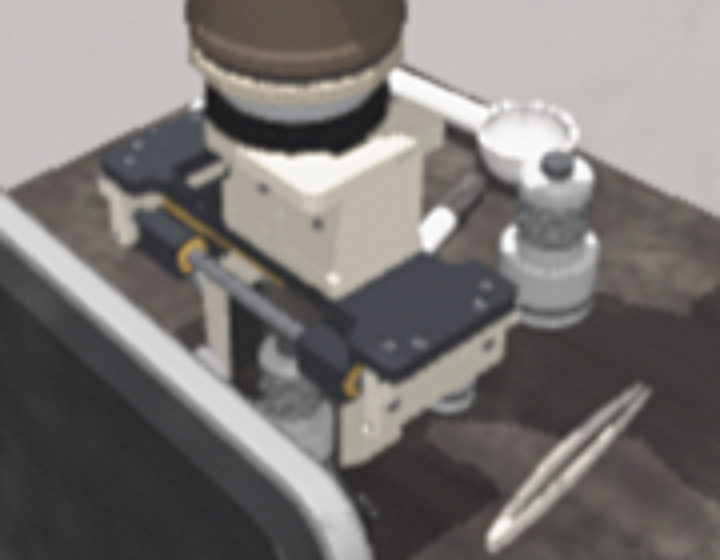

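The coupler (290,390 in the crop) stands between the open fingers. I'll close on it.

```bash
python3 -m pendant '[[[0,0,0,0,0,0.15,0.8],[0,0,0,0,0,0.15,0.3],[0,0,0,0,0,0.15,0.2],[0,0,0,0,0,0.15,0.15],[0,0,0,0,0,0.15,0.15],[0,0,0,0,0,0.15,0.15],[0,0,0,0,0,0.15,0.15],[0,0,0,0,0,0.15,0.15],[0,0,0,0,0,0.15,0.15],[0,0,0,0,0,0.15,0.15]]]' 60
python3 - <<'E'
from h import *
rel([.458,.002,.034],RD)
E
```

```text
clock: 3.9
position: [0.4578, 0.0022, 0.0345]
orientation: [-1.57, 0.002, -0.001]
wrist_force: [0.5, 0.8, 0.7]
gripper_width: 0.293
turn deg [-0.04 -0.11 -0.02] shift cm [ 0.02  0.05 -0.02]
```

```bash
python3 -m pendant '[[[0,0,0,0,-1,0,0.1],[0,0,0,0,-4,0,0.1],[0,0,0,0,-8,0,0.1],[0,0,0,0,-12,0,0.1],[0,0,0,0,-15,0,0.1],[0,0,0,0,-15,0,0.1],[0,0,0,0,-15,0,0.1]]]'
python3 - <<'E'
from h import *
for n in("scene","top"):
    im,d=bot.grab_frame(n); cv2.imwrite(f"pics/{n}3.png",im[:,:,::-1])
tip=np.array([.6013,-.0670,.099])
# TCP is 34 mm above mouth; pre-pose: mouth 60mm above tip
rel(tip+N*(.034+.06),RN)
print(bot.get_obs()['q'],N)
E
```

```text
clock: 4.6
position: [0.4577, 0.0019, 0.1849]
orientation: [-1.571, 0.001, -0.002]
wrist_force: [-0.4, -0.2, -2.4]
gripper_width: 0.296
turn deg [ -3.47  16.24 -24.04] shift cm [10.79 -0.17 -5.77]
[ 0.33038401  0.26317731 -0.53979121  1.98743166  0.16565343  0.93600724
 -0.29518222] [-0.39076605  0.11649242  0.91308894]
```

View pics/scene3.png

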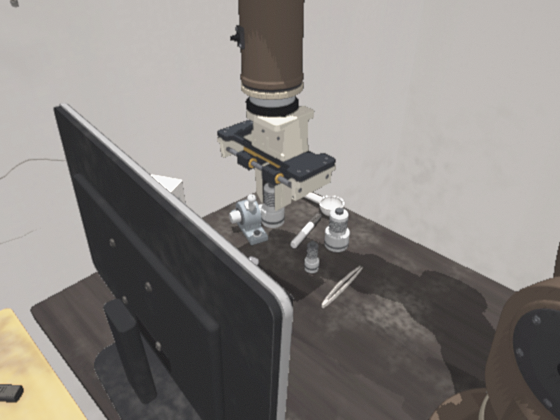

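The coupler is held upright at (272,215), clear of the desk. Next is the pre-insertion pose, 60 mm out along the axis.

```bash
python3 -m pendant '[[[-0.7,3,-4.5,1.5,-1,-1,0.1],[-1.4,6.5,-9.5,3.5,-1.5,-2,0.1],[-2.1,10,-14.5,6,-1.5,-3.2,0.1],[-2.8,13,-19,8.5,-1,-4.5,0.1],[-3.47,16.24,-24.04,10.79,-0.17,-5.77,0.1],[-3.47,16.24,-24.04,10.79,-0.17,-5.77,0.1],[-3.47,16.24,-24.04,10.79,-0.17,-5.77,0.1],[-3.47,16.24,-24.04,10.79,-0.17,-5.77,0.1]]]'
cat > chk.py <<'E'
from h import *
import sys
k=sys.argv[1]; out=float(sys.argv[2])
tip=np.array([.6013,-.0670,.099])
rel(tip+N*(.034+out),RN)
o=bot.get_obs(); Rm=R.from_rotvec(o["orientation"]).as_matrix(); mouth=o["position"]+.034*Rm[:,1]; d=mouth-tip
print("q",o["q"].round(3),"axial mm",(d@N*1e3).round(2),"lateral toolxz mm",(Rm.T@d*1e3).round(2),"F along N",o["wrist_force"]@N, "tilt err deg",np.degrees(np.arccos(min(1,-Rm[:,1]@N))), "F tool", (Rm.T@o["wrist_force"]).round(1))
for n,(a,b,c,e) in dict(scene=(150,250,190,320),top=(90,210,190,350)).items():
    im,dd=bot.grab_frame(n); np.savez(f"{n}_{k}.npz",im=im,d=dd)
    I=im[a:b,c:e,::-1].copy(); I=cv2.resize(I,None,fx=5,fy=5,interpolation=cv2.INTER_CUBIC)
    cv2.imwrite(f"pics/{n}_{k}.png",I)
E
python3 chk.py 4 .06
```

```text
clock: 5.5
position: [0.564, -0.0554, 0.1845]
orientation: [-1.595, -0.104, -0.552]
wrist_force: [0.2, 0.4, -3.0]
gripper_width: 0.298
turn deg [-0.01  0.13 -0.15] shift cm [ 0.08 -0.   -0.04]
q [ 0.21   0.221 -0.356  2.117  0.533  0.486 -0.844] axial mm 60.0 lateral toolxz mm [ -1.06 -60.     0.47] F along N -2.75047914042457 tilt err deg 0.1493882732251987 F tool [-1.1  2.8  0.5]
```

View pics/scene_4.png

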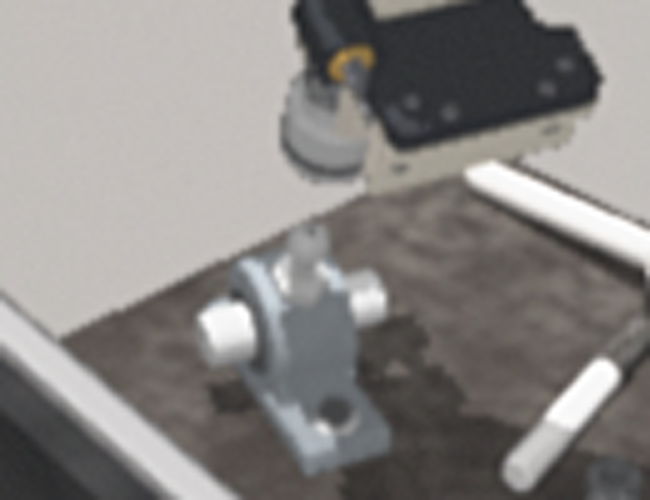

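View pics/top_4.png

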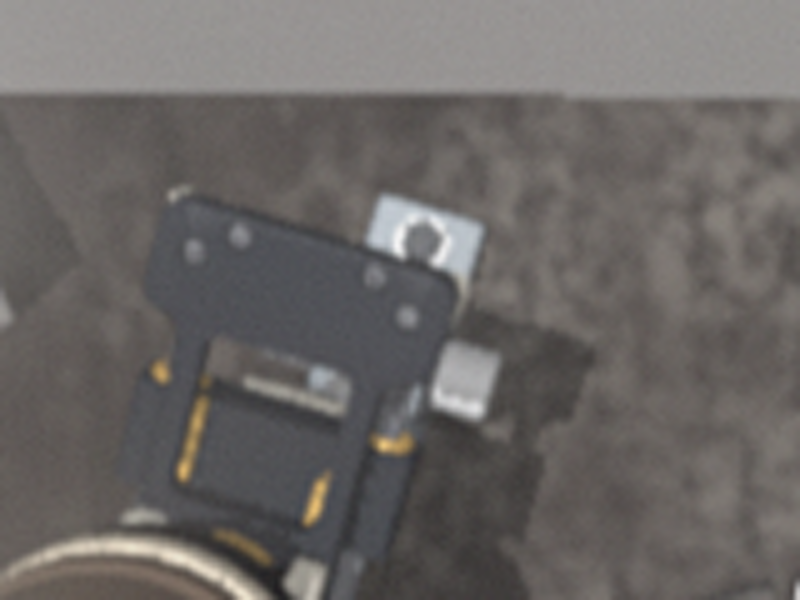

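```bash
cat > ov.py <<'E'
from h import *
import sys
k=sys.argv[1]; a,b,c,e=150,210,230,290
im=np.load(f"scene_{k}.npz")["im"]
I=cv2.resize(im[a:b,c:e,::-1],None,fx=10,fy=10,interpolation=cv2.INTER_CUBIC)
o=bot.get_obs();Rm=R.from_rotvec(o["orientation"]).as_matrix();ax=-Rm[:,1];mouth=o["position"]-.034*ax
def dr(c0,r,A,B,col):
    for t in np.linspace(0,2*np.pi,90):
        u,v=proj("scene",c0+r*(np.cos(t)*A+np.sin(t)*B)); cv2.circle(I,(int((u-c+.5)*10),int((v-a+.5)*10)),1,col,-1)
dr(mouth,.019,Rm[:,0],Rm[:,2],(0,0,255)); dr(mouth+.03*ax,.019,Rm[:,0],Rm[:,2],(0,255,255))
K,E=cam("scene")
tip=np.array([.6013,-.0670,.099]); bc=tip-.009*N
dr(bc,.009,E[:3,0],E[:3,1],(0,255,0)); dr(tip-.031*N,.0125,RN[:,0],RN[:,2],(255,0,255))
cv2.imwrite(f"pics/ov_{k}.png",I); print(proj("scene",bc),proj("scene",mouth))
E
python3 ov.py 4
```

```text
[251.09512403 198.02772178] [255.29253443 178.09652874]
```

View pics/ov_4.png

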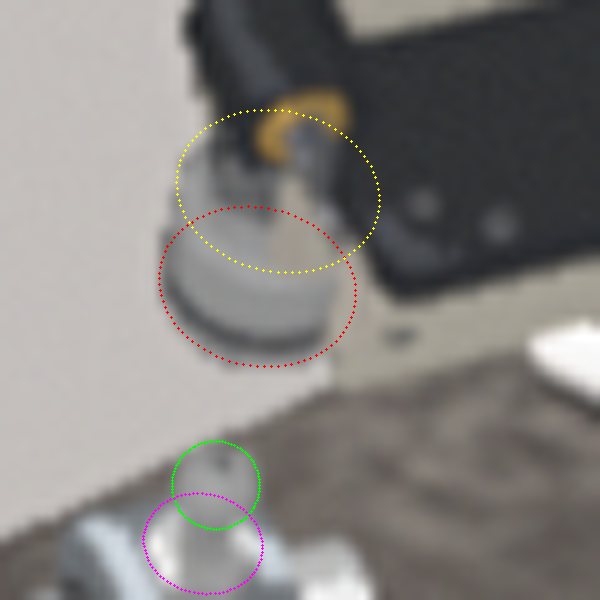

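The overlay lines up to within about half a pixel on both the skirt (260,285) and the ball (216,485), so the robot and camera frames agree. I'll move in to 6 mm short of the tip.

```bash
python3 -m pendant '[[[0,0.13,-0.15,0.08,1,-0.04,0.1],[0,0.13,-0.15,0.08,2.5,-0.04,0.1],[0,0.13,-0.15,0.08,4,-0.04,0.1],[0,0.13,-0.15,0.08,5,-0.04,0.1],[0,0.13,-0.15,0.08,5.4,-0.04,0.1],[0,0.13,-0.15,0.08,5.4,-0.04,0.1],[0,0.13,-0.15,0.08,5.4,-0.04,0.1],[0,0.13,-0.15,0.08,5.4,-0.04,0.1]]]'; python3 chk.py 5 .006;python3 ov.py 5
```

```text
clock: 6.4
position: [0.5864, -0.0625, 0.1367]
orientation: [-1.594, -0.105, -0.558]
wrist_force: [0.6, 0.5, -2.9]
gripper_width: 0.297
turn deg [-0.04 -0.07  0.15] shift cm [-0.11  0.08 -0.01]
q [ 0.141  0.319 -0.267  2.133  0.683  0.381 -0.987] axial mm 6.8 lateral toolxz mm [ 1.23 -6.79  0.12] F along N -2.865033618114576 tilt err deg 0.15532672989452578 F tool [-0.8  2.9  0.6]
[251.09512403 198.02772178] [251.80949491 193.24601441]
```

View pics/ov_5.png

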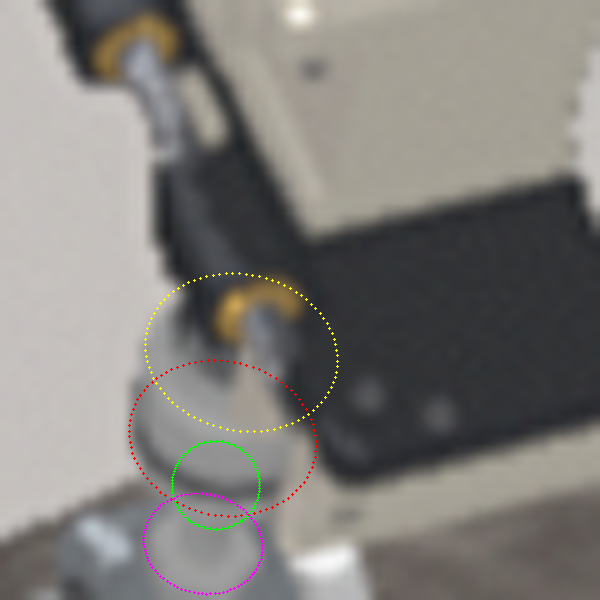

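View pics/top_5.png

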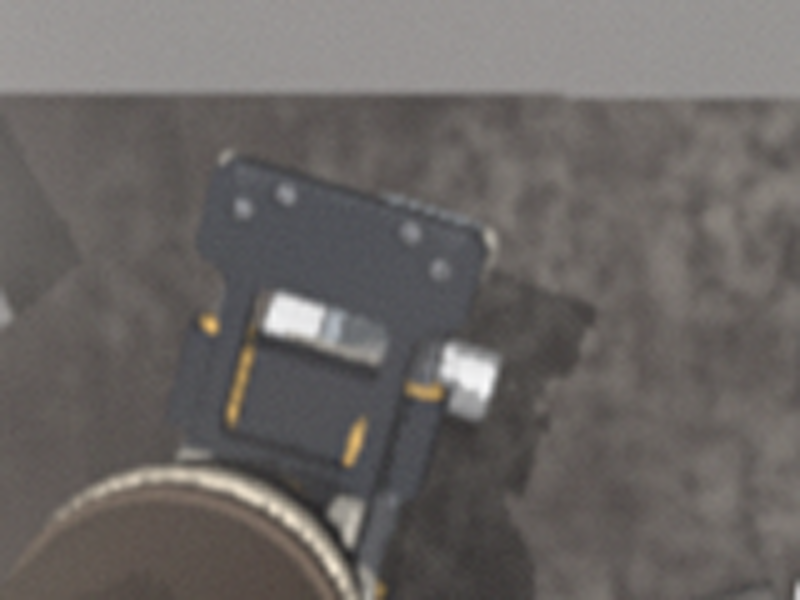

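In the overlay the skirt (about 215,435) sits over the ball, within about 1 px of prediction. I'll correct the measured 1.1 mm lateral offset in tool x and check it.

```bash
python3 -m pendant '[[[0,0,0.15,-0.11,0,-0.01,0.1],[0,0,0.15,-0.11,0,-0.01,0.1],[0,0,0.15,-0.11,0,-0.01,0.1],[0,0,0.15,-0.11,0,-0.01,0.1]]]'; python3 chk.py 6 .006
python3 - <<'E'
from h import *
rel([.6013,-.0670,.099]+N*.04,RN)
E
```

```text
clock: 6.9
position: [0.5853, -0.0624, 0.1363]
orientation: [-1.594, -0.103, -0.556]
wrist_force: [0.9, -0.6, -1.4]
gripper_width: 0.296
turn deg [-0.03 -0.08  0.  ] shift cm [-0.    0.08  0.01]
q [ 0.143  0.319 -0.27   2.133  0.68   0.383 -0.983] axial mm 6.81 lateral toolxz mm [ 0.03 -6.81 -0.11] F along N -1.6666766714101107 tilt err deg 0.03085637226124115 F tool [ 0.4  1.7 -0.3]
turn deg [-0.03 -0.08 -0.  ] shift cm [0.   0.08 0.01]
```

```bash
python3 -m pendant '[[[0,0,0,0,0.4,0,0.1],[0,0,0,0,0.7,0,0.1],[0,0,0,0,0.9,0,0.1],[0,0,0,0,1.1,0,0.1],[0,0,0,0,1.2,0,0.1],[0,0,0,0,1.2,0,0.1],[0,0,0,0,1.2,0,0.1]]]'; python3 chk.py 7 -.005
```

```text
clock: 7.7
position: [0.59, -0.0637, 0.1252]
orientation: [-1.594, -0.103, -0.556]
wrist_force: [-0.1, 0.0, -2.1]
gripper_width: 0.296
turn deg [-0.03 -0.08 -0.  ] shift cm [ 0.   -0.02  0.01]
q [ 0.125  0.341 -0.245  2.135  0.712  0.36  -1.014] axial mm -5.23 lateral toolxz mm [-0.04  5.23 -0.06] F along N -1.8710538028699406 tilt err deg 0.031229845538983014 F tool [-1.   1.9  0. ]
```

```bash
python3 -m pendant '[[[0,0,0,0,0.15,0,0.1],[0,0,0,0,0.3,0,0.1],[0,0,0,0,0.45,0,0.1],[0,0,0,0,0.6,0,0.1],[0,0,0,0,0.6,0,0.1],[0,0,0,0,0.6,0,0.1]]]'; python3 chk.py 8 -.011
```

```text
clock: 8.4
position: [0.5924, -0.0645, 0.1198]
orientation: [-1.594, -0.103, -0.556]
wrist_force: [-0.9, 0.9, -0.9]
gripper_width: 0.292
turn deg [-0.03 -0.08 -0.  ] shift cm [ 0.   -0.02  0.01]
q [ 0.115  0.352 -0.231  2.136  0.728  0.348 -1.029] axial mm -11.25 lateral toolxz mm [-0.02 11.25 -0.13] F along N -0.42254010821163723 tilt err deg 0.026298456332870705 F tool [-1.4  0.4  0.6]
```

```bash
python3 -m pendant '[[[0,0,0,0,0.15,0.01,0.1],[0,0,0,0,0.3,0.01,0.1],[0,0,0,0,0.45,0.01,0.1],[0,0,0,0,0.6,0.01,0.1],[0,0,0,0,0.6,0.01,0.1],[0,0,0,0,0.6,0.01,0.1]]]'; python3 chk.py 9 -.017
```

```text
clock: 9.1
position: [0.5945, -0.0653, 0.1136]
orientation: [-1.594, -0.102, -0.556]
wrist_force: [3.0, -2.0, -10.0]
gripper_width: 0.294
turn deg [-0.01 -0.09 -0.06] shift cm [ 0.04 -0.08  0.03]
q [ 0.105  0.364 -0.217  2.137  0.745  0.336 -1.045] axial mm -17.78 lateral toolxz mm [-0.46 17.78 -0.3 ] F along N -10.551847563432542 tilt err deg 0.06154302425560872 F tool [-0.9 10.6 -1.1]
```

```bash
python3 -m pendant '[[[0,0,0,0.03,0.15,0.02,0.1],[0,0,0,0.03,0.3,0.02,0.1],[0,0,0,0.03,0.45,0.02,0.1],[0,0,0,0.03,0.6,0.02,0.1],[0,0,0,0.03,0.65,0.02,0.1],[0,0,0,0.03,0.65,0.02,0.1]]]'; python3 chk.py 10 -.024
```

```text
clock: 9.8
position: [0.5974, -0.0659, 0.1082]
orientation: [-1.594, -0.102, -0.556]
wrist_force: [-4.8, -0.2, 2.9]
gripper_width: 0.297
turn deg [-0.01 -0.09 -0.03] shift cm [-0.01  0.01  0.  ]
q [ 0.094  0.376 -0.203  2.136  0.761  0.324 -1.061] axial mm -23.95 lateral toolxz mm [ 0.05 23.95 -0.05] F along N 4.461383271386614 tilt err deg 0.03143110785026934 F tool [-2.9 -4.5 -1.5]
```

```bash
python3 -m pendant '[[[0,0,0,0,0.1,0,0.1],[0,0,0,0,0.2,0,0.1],[0,0,0,0,0.3,0,0.1],[0,0,0,0,0.4,0,0.1],[0,0,0,0,0.42,0,0.1],[0,0,0,0,0.42,0,0.1],[0,0,0,0,0.42,0,0.1]]]'; python3 chk.py 11 -.028; python3 chk.py 12 -.028;python3 ov.py 12
```

```text
clock: 10.6
position: [0.599, -0.0664, 0.1046]
orientation: [-1.594, -0.103, -0.556]
wrist_force: [-5.7, 0.2, 7.2]
gripper_width: 0.299
turn deg [-0.01 -0.09 -0.02] shift cm [-0.01  0.    0.  ]
q [ 0.087  0.384 -0.193  2.137  0.772  0.316 -1.072] axial mm -27.96 lateral toolxz mm [ 0.1  27.96 -0.05] F along N 8.8724937941156 tilt err deg 0.019165348535155478 F tool [-2.1 -8.9 -1.5]
turn deg [-0.01 -0.09 -0.02] shift cm [-0.01  0.01  0.  ]
q [ 0.087  0.384 -0.193  2.137  0.772  0.316 -1.072] axial mm -27.95 lateral toolxz mm [ 0.07 27.95 -0.04] F along N 8.42756615557853 tilt err deg 0.020519522247639373 F tool [-2.5 -8.4 -3.1]
[251.09512403 198.02772178] [250.00092466 203.01600797]
```

View pics/ov_12.png

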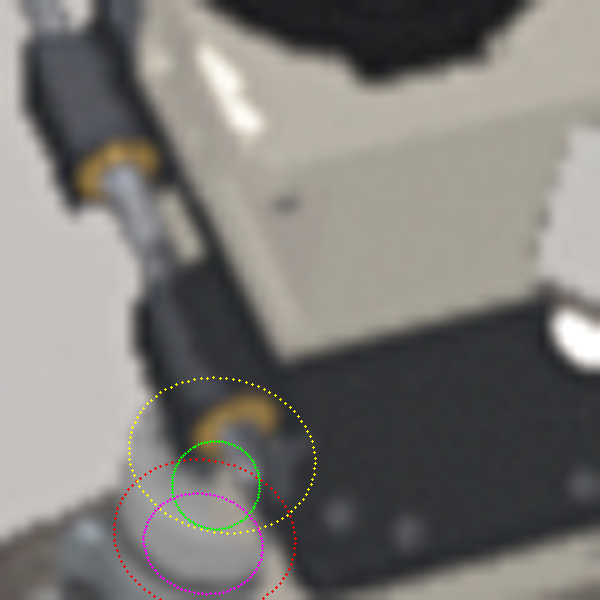

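View pics/scene_12.png

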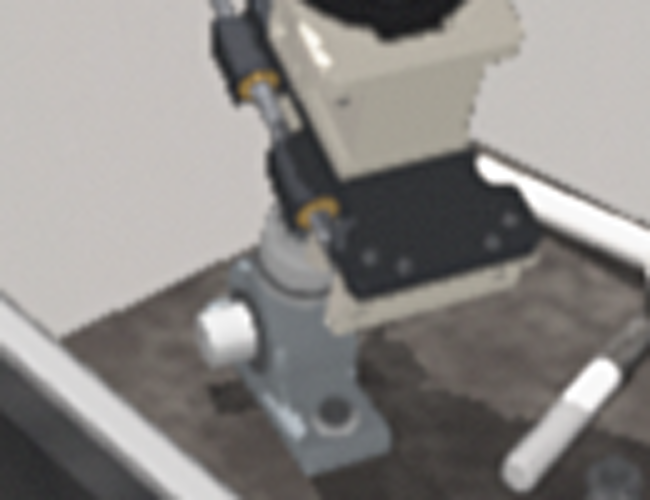

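The coupler sits over the nipple at (295,260) in the last scene crop, down near the housing, and the force implies a depth of about 28 mm. I'll check the other two couplers and the force hold, then hand in.

```bash
python3 -m pendant '[[[0,0,0,0,0.01,0,0.1],[0,0,0,0,0.01,0,0.1],[0,0,0,0,0.01,0,0.1],[0,0,0,0,0.01,0,0.1],[0,0,0,0,0.01,0,0.1]]]'; python3 chk.py 13 -.028
python3 - <<'E'
from h import *
a=np.load("scene0.npz")["im"].astype(int);b=np.load("scene_13.npz")["im"].astype(int)
for n,(u0,u1,v0,v1) in dict(small=(300,322,238,275),large=(322,352,205,250)).items():
    A=a[v0:v1,u0:u1].mean(2);B=b[v0:v1,u0:u1].mean(2); print(n,cv2.phaseCorrelate(np.float64(A),np.float64(B)))
bot.finish_job()
E
```

```text
clock: 11.3
position: [0.599, -0.0664, 0.1047]
orientation: [-1.594, -0.103, -0.556]
wrist_force: [-7.3, 0.2, 7.2]
gripper_width: 0.294
turn deg [-0.   -0.08 -0.01] shift cm [-0.01  0.02  0.01]
q [ 0.087  0.383 -0.192  2.137  0.773  0.316 -1.072] axial mm -27.84 lateral toolxz mm [ 0.1  27.84 -0.09] F along N 9.48661322706212 tilt err deg 0.006221056344631668 F tool [-3.5 -9.5 -1.9]
small ((0.12387713633668795, 0.009428587828676172), 0.8898933759194706)
large ((-0.05740679712650909, 0.4644350073302057), 0.9151099039842199)
the job is handed in; nothing more can be done
```

The medium coupler is pressed onto the nipple and held there with the 60 N grip; the job was handed in at about 11.4 s on the clock.

**Depth:** the last check put the nipple's tip 27.8 mm inside the mouth, in line to 0.1 mm and about 0.01° against my measured nipple axis. That is a plunger travel of about 7.8 mm.

**Snap:** the jaws drew the ball in with about 9 N at about 17.8 mm depth. The spring then pushed back with about 6.4 N at 24 mm and about 11 N at 28 mm, as the given spring rate predicts. The force held steady over the last 0.7 s.

**Other couplers:** neither was touched. Between the first and last scene images the small one shifted 0.1 px and the large one 0.5 px. The 0.5 px is probably a lighting or shadow change, but I didn't check it further.

**Checks that were weaker:**
- The top camera was blocked by the gripper near the nipple, so the close-up checks used the scene camera only.
- In that view the skirt's lower edge sat about 1 px from where I predicted it. I put this down to calibration, since the forces agreed with the depth.
- A side force of 2–4 N remained on the tool at the end.

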